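# Turn the decorating wheel to the red line

### The arm

A 7-joint arm with a two-finger parallel gripper is mounted at the origin on the work surface. World frame = base frame: x ahead of the robot, y to its left, z up, the work surface at z = 0. Lengths are in m, angles in rad, forces in N, time in s.
With the tool pointing down it reaches from about 0.35 to 0.9 m from the base axis. Payload 8.1 kg.
Tool frame: the origin (TCP) lies at the very end of the fingers, on their centre line; the grasp point (between the pads) lies 19 mm behind it; z points along the fingers, x is the direction in which the jaws open and shut, and the axes are right-handed (so a half turn about z gives the same grasp; the last joint's range is limited). The gripper opens to 92 mm and grips with 3 to 60 N. Pads are 19 mm wide; open, the fingers measure 130 mm over their backs; the gripper's body (75 mm by 190 mm) begins 47 mm behind the grasp point.
Start: joints at [-1.363, 0.434, 0.025, 1.573, -0.012, 1.134, -0.075], TCP at [0.191, 0.595, 0.227] pointing down, gripper open.
Joint ranges: [-2.62, 2.62], [-0.44, 2.09], [-1.27, 1.32], [0.08, 2.57], [-1.32, 4.46], [0.12, 2], [-2.74, 2.74]. Speed limits (rad/s): [2.22, 2.22, 3.01, 3.01, 3.14, 3.14, 3.14].

### API

Orientations are given as a rotation vector (axis times angle).
In Python, from cell import status, viewer, arm gives the robot as it stands.
- The arm moves only by the tool jog_arm, never from a script. Its argument "commands" is text: rows parted by semicolons, each of 7 numbers parted by spaces: the closure, from -1 (fully open) to 1 (shut), then the shift along the world's x, y, z normalised to -1 to 1, where 1 is 0.3 m, then the turn, a rotation vector about the world's x, y, z normalised to -1 to 1, where 1 is 2 pi rad. In form: jaw dx dy dz wx wy wz; .... A call has exactly 5 rows; each row shifts and turns the commanded pose from where the row before left it; what a row does not reach is not made up. A row lasts 1/10 s, in which the tool goes at most 50 mm and 8.59 degrees, less where a joint would pass 70% of its speed; a pose out of reach is approached as far as the arm can. A call with a number of a shift or a turn outside -1 to 1 is refused whole. A call with a gripper value outside its range is refused whole. The fingers move at their own pace and stop on an object; "force" is the grip in N (left out, the last holds). Time passes only in rows, so rows that do not move let the fingers close, or fill a call up. It gives the time, the measured TCP pose, the force and the opening at its end, in the units of the state.
- status.observe(): the state, without advancing time (a new reading comes with each control period).
- viewer.get_image(name): name is "scene" or "top" or "wrist"; returns a dict with "pixels" (420x560x3 uint8, red, green, blue), "z_map" (420x560 float32, m along the optical axis (not along the pixel's ray), 0 where there is no reading), "camera_matrix" (3x3 intrinsics, pixels), "R" (3x3) and "t" (3): a world point X has camera coordinates R X + t. Camera axes: x right, y down, z forward; pixel columns grow to the right and rows downward; lengths in m; the calibration is good to about 2 mm. A picture is of the moment at which its call begins.
- arm.sign_off(): hands the job in, once; it reports no verdict.
The state is a dict: "clock": time; "joints": joint angles; "dq": joint speeds; "joint_efforts": joint torques, N m; "position": TCP position; "ee_rot": TCP orientation; "force": force on the tool from outside, world axes, zero at the start; "ft_torque": the same for the moment, N m; "width": opening from 0.0 (shut) to 1.0 (fully open).
Only numpy, scipy, OpenCV 4.12 (cv2) and the standard library are available. Lean on these libraries where they do the work, as an engineer would, in place of code of your own. Each camera call takes 0.05 s, during which the arm holds its last target. There are 200 camera calls.

### The job

The bowl on the potter's decorating wheel is ready for its next painted stroke. With the fingertips, push the wheel head round (either way) until the white index mark on its rim lines up with the red line on the fixed graduated flange, and leave the wheel standing there. Push it lightly without gripping it, don't touch the bowl - its paint is wet and it must stay centred on the wheel - and leave the other things on the table where they are.

Things in the scene. Friction and masses are not known exactly. Their poses are not given: they have to be found in the camera images.
- wheel_base: Fixed stand: dark foot, column, and an aluminium flange 295 mm across, its flat face 68 mm above the table. On the ring of flange seen outside the head lie fine black scale lines every 15 degrees and one red line 6 mm wide, 24 mm long. Origin on the wheel's axis at table height; z up; its x axis points from the axis along the red line (yaw varies over the full circle).
- wheel_head: Turning head: navy disc 240 mm across, 12 mm thick, top face 75 mm above the table. Origin on the axis in the top face; z up; x points along the white index mark. Turns about z both ways without stops; drag about 0.12 N m (1.2 N at a pin), stays where it is left. Two steel studs (bat pins) on its +y and -y sides give a fingertip something to push.
- index_mark (a point): Outer end of the white index line (6 mm wide, 30 mm long, radial, on the head), at the head's rim: 120 mm from the axis, 75 mm above the table.
- red_line (a point): Inner end of the red line of the flange, taken at the same radius (120 mm from the axis) and height (75 mm) as the index mark, so the two points coincide when they line up.
- pin_a (a point): Steel bat pin, 12 mm diameter, standing 15 mm above the head's top face, 100 mm from the axis, 90 degrees counter-clockwise (seen from above) from the index mark. Point on the pin's axis half-way up, 7.5 mm above the head's top face. It turns with the head.
- pin_b (a point): The other bat pin, same size, 90 degrees clockwise (seen from above) from the index mark.
- bowl: Small cream bisque bowl with five blue strokes, standing loose near the middle of the head: 110 mm across the rim, 54 mm across the foot, 45 mm high (its rim is 120 mm above the table), 0.15 to 0.3 kg. Origin at the centre of its underside, z up. It turns along with the head.
- glaze_jar_mid (a point): Bystander: blue glaze jar with white cap, 62 mm across, 75 mm high; centre, half-way up.
- brush_pot_mid (a point): Bystander: white pot with brushes, 83 mm across, pot 110 mm high, brushes to about 265 mm; centre of the pot, 55 mm up.
- mist_bottle_mid (a point): Bystander: clear mist-spray bottle with black head, 72 mm across, about 140 mm high; point on its axis 65 mm up.
- bisque_mug_mid (a point): Bystander: grey clay-coloured fired mug, 72 mm across plus handle, 85 mm high; centre, half-way up.
There are look-alikes about, which are no part of the job. There is more than one size of the bowl; the one meant has the size given above.

How it is judged:
By the outcome, as a careful person would: the job done as asked, in the order asked, and still so for the second after the job is handed in, with the robot touching nothing.
It also fails if it takes over 51 s, if anything falls off the work surface, if the arm or the gripper's body presses on something with over 40 N, if the wrist force passes 120 N, or if a joint passes its speed limit or range.

## Working session

There is one attempt and no reset: what is moved stays moved. The work goes in short steps, Python scripts to look and compute and a tool call to move; the robot and the scene stay as the last step left them, time stands still between calls to the robot, and variables do not carry over. Pictures are saved under pics/ and viewed, about 8 in all and at most 12, crops included, and the job is handed in when it is done.

Besides the shell and the picture viewer there is one more tool, called after "Request:" as name(argument=value, ...) on one line, values as JSON. jog_arm: Moves the arm, as the interface text tells. Scaled input: -1 to 1 covers 0.3 m each way for a shift and 2 pi rad each way for a turn. Its arguments: {"type":"object","properties":{"commands":{"type":"string"},"force":{"type":"number"}},"required":["commands"]}

```bash
mkdir -p pics; ls; cat > h.py <<'E'
import numpy as np,cv2
from cell import status,viewer,arm
def grab(n,tag):
    d=viewer.get_image(n); cv2.imwrite(f'pics/{tag}.png',d['pixels'][:,:,::-1]); np.savez(f'pics/{tag}.npz',**d); return d
def onplane(d,u,v,z):
    K,R,t=d['camera_matrix'],d['R'],d['t']; c=-R.T@t; r=R.T@np.linalg.inv(K)@np.array([u,v,1.]); return c+r*(z-c[2])/r[2]
def proj(d,X):
    p=d['camera_matrix']@(d['R']@np.array(X)+d['t']); return p[:2]/p[2]
E
python3 - <<'E'
from h import *
d=grab('top','top1'); e=grab('scene','scene1'); print(status.observe())
a=np.hstack([d['pixels'],e['pixels']]);
print(-d['R'].T@d['t'],-e['R'].T@e['t'])
E
```

```text
pics
{'clock': 0.1, 'joints': array([-1.36256703,  0.43513333,  0.02495785,  1.57397859, -0.01160382,
        1.13400567, -0.07507747]), 'dq': array([ 0.00080294, -0.00208938,  0.00054682, -0.00334592, -0.00120304,
        0.00023452, -0.00031691]), 'joint_efforts': array([ 2.22377064e-03, -6.69124818e+01,  9.87387411e-01, -3.15144682e+01,
       -6.05849619e-02,  3.74832284e-02,  1.10630965e-04]), 'position': array([0.19105799, 0.59461184, 0.22604632]), 'ee_rot': array([ 2.53782479e+00,  1.85023540e+00, -1.63808197e-03]), 'force': array([-0.20645111, -0.04696901,  0.27879522]), 'ft_torque': array([ 0.05532648,  0.04221682, -0.00026811]), 'width': 0.9989660259788828}
[ 0.47767189 -0.00258875  1.00777711] [ 0.93317085 -0.24095325  0.84196709]
```

View pics/top1.png

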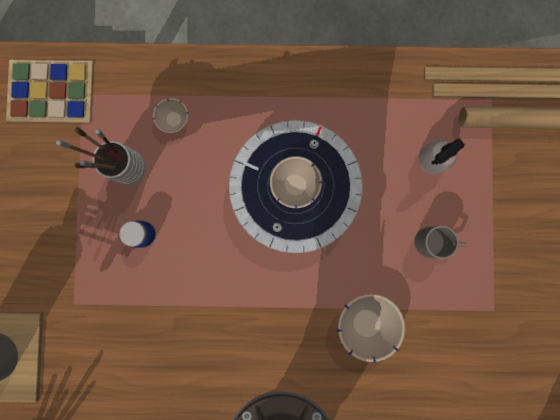

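View pics/scene1.png

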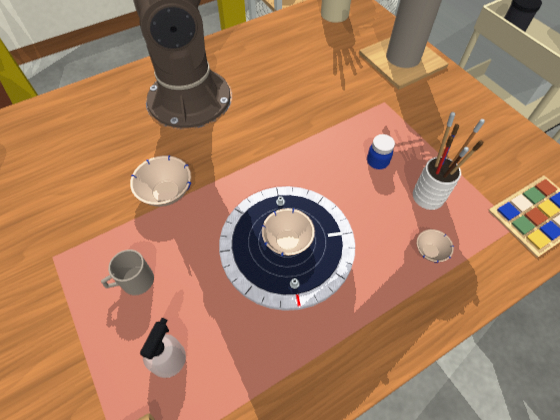

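The top view shows the wheel centred at about (296,186). The index mark is at (251,166), the red line at (319,131), and the pins at (314,144) and (277,228). Next I'll enlarge the wheel.

```bash
python3 - <<'E'
from h import *
d=dict(np.load('pics/top1.npz'))
c=d['pixels'][112:262,216:376,::-1]; cv2.imwrite('pics/c1.png',cv2.resize(c,None,fx=4,fy=4,interpolation=cv2.INTER_CUBIC))
# ellipse fit of navy head edge
p=d['pixels'].astype(int)
r,g,b=p[...,0],p[...,1],p[...,2]
W=np.zeros(r.shape,bool);W[112:262,216:376]=1
navy=(W&(b<90)&(b>r+10)).astype(np.uint8)
hull=cv2.convexHull(np.argwhere(navy)[:,::-1].astype(np.int32).reshape(-1,1,2))
red=W&(r>150)&(g<60)&(b<70)
v,u=np.nonzero(red);print('red',red.sum(),u.mean(),v.mean())
pts=np.array([onplane(d,a,b_,.075) for a,b_ in hull[:,0]])
(cx,cy),rad=cv2.minEnclosingCircle(pts[:,:2].astype(np.float32));print('head',cx,cy,rad)
C=np.array([cx,cy])
print('redxy',onplane(d,u.mean(),v.mean(),.068)[:2])
for n,(a,b_,z) in dict(mark=(251,166,.075),pinA=(277,228,.09),pinB=(314,144,.09)).items():
    q=onplane(d,a,b_,z)[:2]-C; print(n,q+C,np.hypot(*q),np.degrees(np.arctan2(q[1],q[0])))
q=onplane(d,u.mean(),v.mean(),.068)[:2]-C;print('red ang',np.hypot(*q),np.degrees(np.arctan2(q[1],q[0])))
for n,(a,b_,z) in dict(bowlrim=(297,181,.12),pot=(120,160,.1),jar=(133,235,.075),mist=(445,153,.14),mug=(436,242,.085),small=(170,115,.04),big=(371,327,.06)).items(): print(n,onplane(d,a,b_,z).round(3))
E
```

```text
red 10 318.7 129.9
head 0.597594141960144 -0.022988520562648773 0.11834141612052917
redxy [ 0.72281129 -0.07396717]
mark [0.63839237 0.07446113] 0.1056453040226806 67.28290987648485
pinA [0.50261012 0.01477175] 0.1022144958558095 158.32003061590507
pinB [ 0.68593682 -0.06244252] 0.09675250610702049 -24.06562629411551
red ang 0.13519673398624055 -22.152315611389753
bowlrim [ 0.6   -0.026  0.12 ]
pot [0.643 0.354 0.1  ]
jar [0.483 0.329 0.075]
mist [ 0.66  -0.327  0.14 ]
mug [ 0.478 -0.327  0.085]
small [0.76  0.266 0.04 ]
big [ 0.291 -0.193  0.06 ]
```

View pics/c1.png

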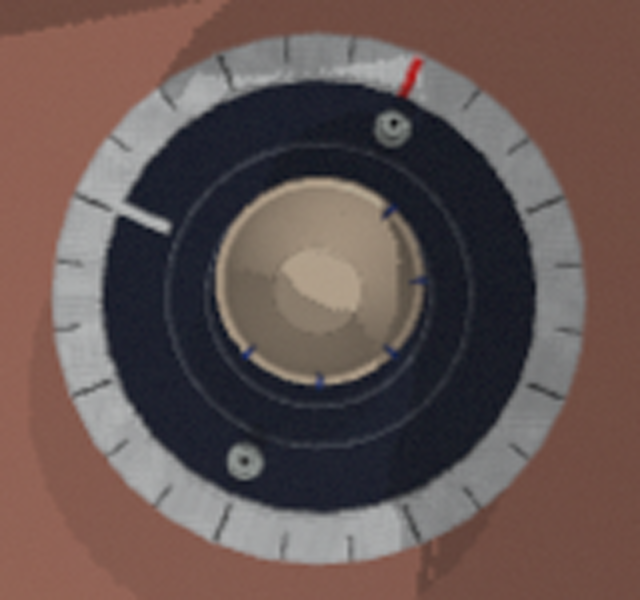

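The enlarged crop shows the mark running from (120,208) to (170,230), which is about 66–67° in the world frame. The red line runs from (417,60) to (403,97), about -22.3°. So the head has to turn about 89° clockwise. I'll push pin A (about 157°, near (0.504,0.015)) from its counter-clockwise side with shut fingers.

Request:
jog_arm(commands="1 0.0667 -0.1367 0 0 0 0;1 0.0667 -0.1367 0 0 0 0;1 0.0667 -0.1367 0 0 0 0;1 0.0667 -0.1367 0 0 0 0;1 0.0667 -0.1367 0 0 0 0", force=10)

```text
clock: 0.6
position: [0.2916, 0.388, 0.2265]
ee_rot: [2.538, 1.851, -0.001]
force: [0.9, -0.2, -0.3]
width: 0.613
```

Request:
jog_arm(commands="1 0.0667 -0.1367 0 0 0 0;1 0.0667 -0.1367 0 0 0 0;1 0.0667 -0.1367 0 0 0 0;1 0.0667 -0.1367 0 0 0 0;1 0.0667 -0.1367 0 0 0 0")

```text
clock: 1.1
position: [0.3916, 0.1831, 0.2267]
ee_rot: [-2.538, -1.851, -0.0]
force: [0.3, 0.4, 0.1]
width: 0.179
```

Request:
jog_arm(commands="1 0.0667 -0.1367 0 0 0 0;1 0.0667 -0.1367 0 0 0 0;1 0.0667 -0.1367 0 0 0 0;1 0.0667 -0.1367 0 0 0 -0.014;1 0 0 0 0 0 0")

```text
clock: 1.6
position: [0.4731, 0.0147, 0.227]
ee_rot: [2.625, 1.721, -0.0]
force: [-0.1, 0.9, 0.9]
width: 0.006
```

Request:
jog_arm(commands="1 0.0567 -0.1183 0 0 0 0;1 0 0 -0.13 0 0 0;1 0 0 -0.13 0 0 0;1 0 0 -0.12 0 0 0;1 0 0 0 0 0 0")

```text
clock: 2.1
position: [0.4849, -0.0144, 0.1091]
ee_rot: [-2.614, -1.736, 0.011]
force: [-0.5, 0.5, 0.7]
width: 0.007
```

```bash
python3 - <<'E'
from h import *
e=grab('scene','s2'); d=grab('top','t2')
f=lambda p:cv2.resize(p,(400,400))
print(status.observe()['position'])
a=e['pixels'][160:320,200:370];b=d['pixels'][112:262,216:376]
cv2.imwrite('pics/v2.png',np.hstack([f(a),f(b)])[:,:,::-1])
E
```

```text
[ 0.48799642 -0.0145871   0.11300827]
```

View pics/v2.png

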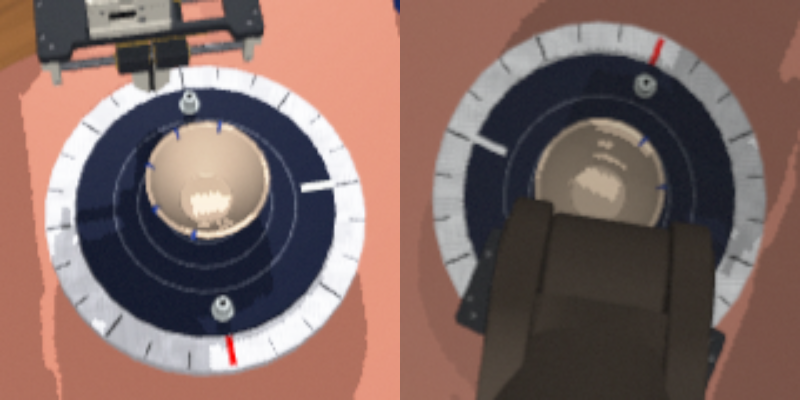

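The fingertips hover beside pin A on its counter-clockwise side, clear of the bowl. In the left panel the tips are at about (152,85) and the pin at (190,102). Now I'll lower and plan the arc.

Request:
jog_arm(commands="1 0.007 -0.02 0 0 0 0;1 0 0 -0.05 0 0 0;1 0 0 -0.055 0 0 0;1 0 0 0 0 0 0;1 0 0 0 0 0 0")

```text
clock: 2.7
position: [0.4913, -0.0208, 0.0826]
ee_rot: [2.617, 1.737, 0.002]
force: [0.7, -0.2, -0.3]
width: 0.005
```

```bash
cat >> h.py <<'E'
C=np.array([.598,-.0235])
def arc(p,th,deg,n):
    r=np.array(p[:2])-C; w=np.radians(deg)/n
    print('r',np.hypot(*r),'ang',np.degrees(np.arctan2(r[1],r[0])),'xdir',th)
    for i in range(n):
        c,s=np.cos(w),np.sin(w); q=np.array([c*r[0]-s*r[1],s*r[0]+c*r[1]]); k=(q-r)/.3
        print('1 %.4f %.4f 0 0 0 %.4f'%(*k,w/2/np.pi),end=';\n' if i%5==4 else ';'); r=q
E
python3 - <<'E'
from h import *
s=status.observe();v=s['ee_rot'];print(s['position'],s['force'])
arc(s['position'],2*np.degrees(np.arctan2(v[1],v[0])),-75,25)
E
```

```text
[ 0.49129731 -0.0208237   0.08260467] [ 0.67947644 -0.18409402 -0.28216478]
r 0.10673625061600232 ang 178.56321960094144 xdir 67.13179987702844
1 0.0010 0.0186 0 0 0 -0.0083;1 0.0019 0.0185 0 0 0 -0.0083;1 0.0029 0.0184 0 0 0 -0.0083;1 0.0039 0.0182 0 0 0 -0.0083;1 0.0048 0.0180 0 0 0 -0.0083;
1 0.0057 0.0177 0 0 0 -0.0083;1 0.0067 0.0174 0 0 0 -0.0083;1 0.0076 0.0170 0 0 0 -0.0083;1 0.0084 0.0166 0 0 0 -0.0083;1 0.0093 0.0161 0 0 0 -0.0083;
1 0.0101 0.0156 0 0 0 -0.0083;1 0.0109 0.0151 0 0 0 -0.0083;1 0.0117 0.0145 0 0 0 -0.0083;1 0.0124 0.0139 0 0 0 -0.0083;1 0.0132 0.0132 0 0 0 -0.0083;
1 0.0138 0.0125 0 0 0 -0.0083;1 0.0145 0.0117 0 0 0 -0.0083;1 0.0151 0.0110 0 0 0 -0.0083;1 0.0156 0.0102 0 0 0 -0.0083;1 0.0161 0.0093 0 0 0 -0.0083;
1 0.0166 0.0085 0 0 0 -0.0083;1 0.0170 0.0076 0 0 0 -0.0083;1 0.0174 0.0067 0 0 0 -0.0083;1 0.0177 0.0058 0 0 0 -0.0083;1 0.0180 0.0048 0 0 0 -0.0083;
```

Request:
jog_arm(commands="1 0.001 0.0186 0 0 0 -0.0083;1 0.0019 0.0185 0 0 0 -0.0083;1 0.0029 0.0184 0 0 0 -0.0083;1 0.0039 0.0182 0 0 0 -0.0083;1 0.0048 0.018 0 0 0 -0.0083")

```text
clock: 3.2
position: [0.4957, 0.0069, 0.0829]
ee_rot: [2.822, 1.379, 0.003]
force: [0.0, -1.7, 1.0]
width: 0.009
```

Request:
jog_arm(commands="1 0.0057 0.0177 0 0 0 -0.0083;1 0.0067 0.0174 0 0 0 -0.0083;1 0.0076 0.017 0 0 0 -0.0083;1 0.0084 0.0166 0 0 0 -0.0083;1 0.0093 0.0161 0 0 0 -0.0083")

```text
clock: 3.7
position: [0.507, 0.0324, 0.0829]
ee_rot: [2.978, 1.0, 0.003]
force: [0.1, -1.6, 0.6]
width: 0.002
```

Request:
jog_arm(commands="1 0.0101 0.0156 0 0 0 -0.0083;1 0.0109 0.0151 0 0 0 -0.0083;1 0.0117 0.0145 0 0 0 -0.0083;1 0.0124 0.0139 0 0 0 -0.0083;1 0.0132 0.0132 0 0 0 -0.0083")

```text
clock: 4.2
position: [0.5245, 0.0542, 0.0829]
ee_rot: [-3.082, -0.605, -0.003]
force: [-1.0, -1.4, -0.3]
width: 0.01
```

```bash
python3 - <<'E'
from h import *
e=grab('scene','s3'); d=grab('top','t3')
f=lambda p:cv2.resize(p,(400,400))
s=status.observe();print(s['position'],s['force'])
a=e['pixels'][160:320,200:370];b=d['pixels'][112:262,216:376]
cv2.imwrite('pics/v3.png',np.hstack([f(a),f(b)])[:,:,::-1])
E
```

```text
[0.52494089 0.05485019 0.08265207] [0.58007051 0.33398731 0.22947374]
```

View pics/v3.png

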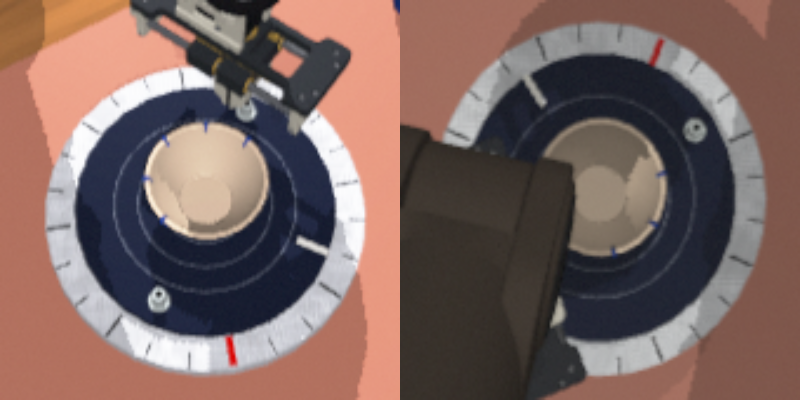

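It works: pin A is being pushed and the bowl is still centred. In the right panel the mark's outer end is at about (527,76), so about 32°, with about 54° to go. I'll continue.

Request:
jog_arm(commands="1 0.0138 0.0125 0 0 0 -0.0083;1 0.0145 0.0117 0 0 0 -0.0083;1 0.0151 0.011 0 0 0 -0.0083;1 0.0156 0.0102 0 0 0 -0.0083;1 0.0161 0.0093 0 0 0 -0.0083")

```text
clock: 4.8
position: [0.5464, 0.0703, 0.0823]
ee_rot: [-3.135, -0.202, -0.001]
force: [-0.8, -0.5, 1.6]
width: 0.005
```

Request:
jog_arm(commands="1 0.0166 0.0085 0 0 0 -0.0083;1 0.017 0.0076 0 0 0 -0.0083;1 0.0174 0.0067 0 0 0 -0.0083;1 0.0177 0.0058 0 0 0 -0.0083;1 0.018 0.0048 0 0 0 -0.0083")

```text
clock: 5.3
position: [0.5723, 0.0805, 0.0823]
ee_rot: [-3.134, 0.207, -0.001]
force: [-0.7, -0.3, 1.8]
width: 0.004
```

```bash
cat >> h.py <<'E'
def markang(d):
    "white mark & red line angles about C from top picture, polar sampling"
    P=d['pixels'].astype(np.float32); A=np.arange(-60,90,.25)
    def samp(z,R):
        m=[]
        for a in np.radians(A):
            uv=np.array([proj(d,[C[0]+r*np.cos(a),C[1]+r*np.sin(a),z]) for r in R],np.float32)
            m.append(cv2.remap(P,uv[None,:,0],uv[None,:,1],cv2.INTER_LINEAR)[0].mean(0))
        return np.array(m)
    w=samp(.075,np.linspace(.095,.112,8)).min(1); q=samp(.068,np.linspace(.127,.139,6)); r=q[:,0]-q[:,1]
    def pk(x):
        x=x-np.median(x); i=x.argmax(); s=slice(max(i-20,0),i+21); y=np.clip(x[s]-.3*x[i],0,None); return A[i],(A[s]*y).sum()/y.sum(),x[i]
    return pk(w),pk(r)
E
python3 - <<'E'
from h import *
print([markang(dict(np.load(f'pics/{t}.npz'))) for t in('top1','t2','t3')])
d=grab('top','t4');print(markang(d))
s=status.observe();v=s['ee_rot'];print(s['position'],s['force'],s['joints'])
arc(s['position'],2*np.degrees(np.arctan2(v[1],v[0])),-30,10)
E
```

```text
[((np.float64(67.25), np.float64(67.359011152515), np.float32(143.26575)), (np.float64(-22.0), np.float64(-21.966078842118087), np.float32(129.16187))), ((np.float64(67.25), np.float64(67.3553673659987), np.float32(153.62872)), (np.float64(-22.0), np.float64(-21.966979727118837), np.float32(138.3618))), ((np.float64(34.0), np.float64(34.005130989197795), np.float32(122.97748)), (np.float64(-22.0), np.float64(-21.995730731668367), np.float32(113.59929)))]
((np.float64(5.0), np.float64(5.029277898912317), np.float32(127.66583)), (np.float64(-22.0), np.float64(-21.992944778202713), np.float32(153.53809)))
[0.57331567 0.08094191 0.082275  ] [ 1.73032003 -0.07904367  1.12844953] [-0.72351333  0.60880515  0.72585318  1.88763241 -0.5327138   0.84610796
  0.14288327]
r 0.10731928499521264 ang 103.29756174762593 xdir 352.27428946265655
1 0.0183 0.0038 0 0 0 -0.0083;1 0.0185 0.0029 0 0 0 -0.0083;1 0.0186 0.0019 0 0 0 -0.0083;1 0.0187 0.0009 0 0 0 -0.0083;1 0.0187 -0.0001 0 0 0 -0.0083;
1 0.0187 -0.0010 0 0 0 -0.0083;1 0.0186 -0.0020 0 0 0 -0.0083;1 0.0185 -0.0030 0 0 0 -0.0083;1 0.0183 -0.0040 0 0 0 -0.0083;1 0.0181 -0.0049 0 0 0 -0.0083;
```

Request:
jog_arm(commands="1 0.0183 0.0038 0 0 0 -0.0083;1 0.0185 0.0029 0 0 0 -0.0083;1 0.0186 0.0019 0 0 0 -0.0083;1 0.0187 0.0009 0 0 0 -0.0083;1 0.0187 -0.0001 0 0 0 -0.0083")

```text
clock: 5.85
position: [0.6, 0.0834, 0.0821]
ee_rot: [-3.081, 0.612, 0.0]
force: [-1.5, -0.6, 1.2]
width: 0.004
```

Request:
jog_arm(commands="1 0.0187 -0.001 0 0 0 -0.0083;1 0.0093 -0.001 0 0 0 -0.0042;1 0.0093 -0.001 0 0 0 -0.0042;1 0 0 0 0 0 0;1 0 0 0 0 0 0")

```text
clock: 6.35
position: [0.6112, 0.0824, 0.0814]
ee_rot: [-3.045, 0.772, -0.001]
force: [-0.7, 0.2, 2.4]
width: 0.001
```

```bash
python3 - <<'E'
from h import *
d=grab('top','t5');m,r=markang(d);print(m,r)
s=status.observe();v=s['ee_rot'];print(s['position'],s['force'])
arc(s['position'],2*np.degrees(np.arctan2(v[1],v[0])),-(m[1]-r[1]),5)
E
```

```text
(np.float64(-16.75), np.float64(-16.701261249696813), np.float32(155.3656)) (np.float64(-22.0), np.float64(-21.992070706546112), np.float32(119.97721))
[0.61102998 0.08244346 0.08133936] [-1.14106071 -0.15246759  1.72760651]
r 0.10674173371484592 ang 82.98840785213987 xdir 331.55788408184236
1 0.0065 -0.0009 0 0 0 -0.0029;1 0.0065 -0.0010 0 0 0 -0.0029;1 0.0065 -0.0011 0 0 0 -0.0029;1 0.0065 -0.0012 0 0 0 -0.0029;1 0.0064 -0.0013 0 0 0 -0.0029;
```

Request:
jog_arm(commands="1 0.0065 -0.0009 0 0 0 -0.0029;1 0.0065 -0.001 0 0 0 -0.0029;1 0.005 -0.0009 0 0 0 -0.0022;1 0.003 -0.0006 0 0 0 -0.0013;1 0 0 0 0 0 0")

```text
clock: 6.9
position: [0.6177, 0.0813, 0.0812]
ee_rot: [3.021, -0.863, 0.0]
force: [-0.7, 0.9, 2.2]
width: 0.003
```

```bash
python3 - <<'E'
from h import *
d=grab('top','t6');m,r=markang(d);print(m,r)
s=status.observe();v=s['ee_rot'];print(s['position'],s['force'])
arc(s['position'],2*np.degrees(np.arctan2(v[1],v[0])),-(m[1]-r[1]),3)
E
```

```text
(np.float64(-20.5), np.float64(-20.33039271218167), np.float32(128.69928)) (np.float64(-22.0), np.float64(-21.990899656488935), np.float32(120.136475))
[0.61760043 0.08135067 0.08123633] [-1.10259991  0.74966451  1.97297119]
r 0.10666695922648284 ang 79.41153361182741 xdir -31.850623110960225
1 0.0034 -0.0006 0 0 0 -0.0015;1 0.0034 -0.0007 0 0 0 -0.0015;1 0.0034 -0.0007 0 0 0 -0.0015;
```

Request:
jog_arm(commands="1 0.0034 -0.0006 0 0 0 -0.0015;1 0.0034 -0.0007 0 0 0 -0.0015;1 0.0026 -0.0006 0 0 0 -0.0012;1 0 0 0 0 0 0;1 0 0 0 0 0 0")

```text
clock: 7.45
position: [0.6204, 0.0808, 0.0813]
ee_rot: [3.009, -0.902, 0.0]
force: [-0.8, 0.3, 2.1]
width: 0.007
```

```bash
python3 - <<'E'
from h import *
d=grab('top','t7');m,r=markang(d);print(m,r)
s=status.observe();v=s['ee_rot'];print(s['position'],s['force'])
arc(s['position'],2*np.degrees(np.arctan2(v[1],v[0])),-(m[1]-r[1]),3)
cv2.imwrite('pics/v7.png',cv2.resize(d['pixels'][120:170,290:350,::-1],None,fx=10,fy=10,interpolation=cv2.INTER_CUBIC))
E
```

```text
(np.float64(-21.75), np.float64(-21.76487617065631), np.float32(127.139404)) (np.float64(-22.0), np.float64(-21.991539930406855), np.float32(119.60587))
[0.62033558 0.08082813 0.08126115] [-0.77551423  0.51748392  2.47198327]
r 0.10669225630275354 ang 77.915978706809 xdir -33.35617869855791
1 0.0005 -0.0001 0 0 0 -0.0002;1 0.0005 -0.0001 0 0 0 -0.0002;1 0.0005 -0.0001 0 0 0 -0.0002;
```

View pics/v7.png

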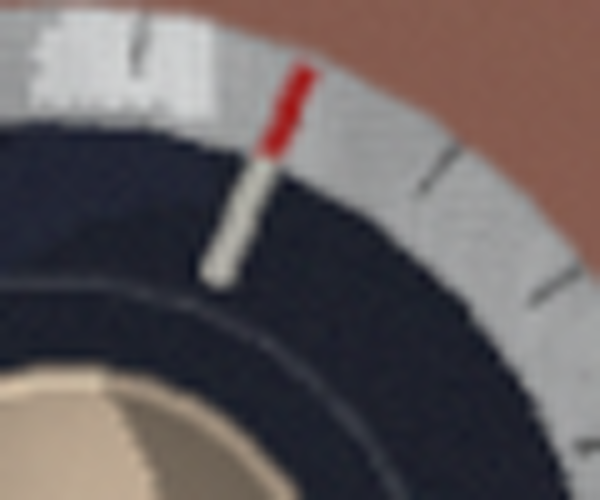

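The mark at (265,165) runs straight into the red line at (270,155), and the measured difference is 0.2°. I'll back off from the pin and then lift.

Request:
jog_arm(commands="1 -0.028 0.018 0 0 0 0;1 -0.028 0.018 0 0 0 0;1 0 0 0.03 0 0 0;1 0 0 0.12 0 0 0;1 0 0 0.12 0 0 0")

```text
clock: 8.0
position: [0.6027, 0.0917, 0.1633]
ee_rot: [3.008, -0.901, -0.002]
force: [0.4, 0.3, 0.4]
width: 0.006
```

Request:
jog_arm(commands="1 0 0 0.12 0 0 0;1 0 0 0.12 0 0 0;1 -0.12 0.06 0 0 0 0;1 -0.12 0.06 0 0 0 0;1 0 0 0 0 0 0")

```text
clock: 8.5
position: [0.5272, 0.1312, 0.2341]
ee_rot: [-3.01, 0.894, 0.007]
force: [-0.4, 0.5, -1.2]
width: 0.001
```

```bash
python3 - <<'E'
from h import *
d=grab('top','t8');e=grab('scene','s8');print(markang(d))
s=status.observe();print(s['position'],s['force'],s['dq'].round(3))
f=lambda p:cv2.resize(p,(400,400))
cv2.imwrite('pics/v8.png',np.hstack([f(e['pixels']),f(d['pixels'][112:262,216:376])])[:,:,::-1])
E
```

```text
((np.float64(-22.0), np.float64(-21.772748550236102), np.float32(144.06067)), (np.float64(-22.0), np.float64(-21.9988075433619), np.float32(150.10336)))
[0.53083339 0.12873594 0.23487902] [0.66548742 0.41240134 0.05824701] [ 0.045  0.022  0.007 -0.03  -0.001 -0.002  0.008]
```

View pics/v8.png

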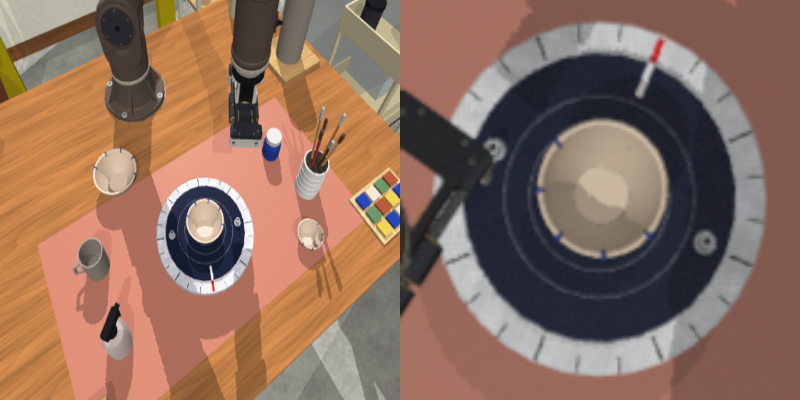

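The mark and the red line are in line at (645,80)/(657,48) in the right panel. The bowl is centred at (602,188), as before, the other things are in place, and the arm is clear.

```bash
python3 -c "
from cell import arm;print(arm.sign_off())"
```

```text
the job is handed in; nothing more can be done
None
```

The wheel head now stands with its white index mark on the red line, and the job is handed in. I pushed pin A about 89° clockwise with the shut fingertips in one smooth arc, slowing for the last few degrees, then backed off and lifted clear.

- **Alignment:** with the arm lifted clear, the top camera measured the mark at -21.8° and the red line at -22.0°. That leaves about 0.2°, or roughly 0.5 mm at the rim. The enlarged picture taken just before I backed off shows the two lines running straight into each other.
- **Bowl:** it turned with the head and still looks centred. The fingers stayed at the pins' radius, away from it.
- **Other things on the table:** none looks moved in the last scene picture. I checked this by eye only, without measuring their positions again.
- **Force and time:** the force readings at the end of each move, and in the checks between them, stayed below about 3 N. The job took about 8.6 s of robot time.

No check failed. My first hand reading of the mark (66–67°) was about 1° lower than the later image measurement (67.4°). The final alignment used the image measurement.

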